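Hand-run the slot car round the bend

TASK

The power is off and the lane has to be hand-run to feel that nothing binds: with a fingertip, gently push the low coupe with the rear wing (not the van beside it) forwards along its slot, slowly round the bend, and leave it standing with its nose over the chequered start line. Only push it: do not pick it up or let its guide come out of the slot, and leave the van and the things on the bench where they are.

Things in the scene. Friction and masses are not known exactly. Their poses are not given: they have to be found in the camera images.
- track: Fixed black two-lane slot-car track, 198 mm wide, flat road 12 mm above the bench: a 345 mm straight, a 60 degree left bend, a 345 mm straight. Origin: at bench height under the middle of the road where the bend begins; +x: driving direction of the first straight (x = -0.345 to 0), +z up. In this frame its slots (5 mm wide, 9 mm deep) lie at y = +0.049 (inner lane) and -0.049 (outer lane).
- bend_inner (a point): Point on the inner lane's slot, at road height, where the bend ends and the second straight begins, turned 60 degrees to the left of the first. The bend's centre lies 297 mm from the track's origin along its +y; the slots' radii about it are 248 mm (inner lane) and 346 mm (outer lane).
- bend_outer (a point): The same point (end of the bend) on the outer lane's slot. Steel rail strips beside the slots and painted kerbs are flush with the road.
- line_outer (a point): Where the outer lane's slot crosses the middle of the chequered start line, at road height. The line is a flat painted band 30 mm wide (along the slot) across both lanes, its middle 170 mm past the end of the bend.
- line_inner (a point): The same point for the inner lane's slot.
- coupe: The car to push: low yellow 1:32 coupe with rear wing, 140 mm long, 60 wide over the tyres, 36 high, about 0.15 kg, in either lane of the first straight, nose forwards. Origin: on the road under its middle; +x to the nose, +z up. Its wheels roll stiffly: about 0.3 N pushes it and slowly pushed it stops within a few mm.
- coupe_nose (a point): Middle of the coupe's front bumper, 70 mm ahead of its origin, 12 mm above the road.
- coupe_tail (a point): Middle of the coupe's rear bumper, 70 mm behind its origin, 12 mm above the road. The bumper is upright and flat, 52 mm wide, 5 to 17 mm above the road; the wing above it (33 to 36 mm up) stands 4 mm farther forward.
- coupe_guide (a point): Lower tip of the coupe's guide, a 3 mm pin 52 mm ahead of its origin, 7 mm deep in the slot with 1 mm of play each side. Only this pin is held by the slot: the tail swings about it, resisted by tyre grip alone, and in the bend runs up to about 20 mm inside the guide's arc.
- van: Bystander: a box-bodied yellow 1:32 van, 140 mm long, 60 mm wide, 50 mm high, standing in the other lane of the first straight. Origin on the road under its middle, +x to the nose.
- soda_can: Bystander: a standing drink can, 66 mm across, 117 mm high, outside the second straight. Origin under its middle.
- sanitizer: Bystander: a small clear hand-gel bottle, 30 by 46 mm, 108 mm high, outside the first straight. Origin under its middle.
- throttle: Bystander: a black pistol-grip hand throttle lying on its side, about 75 by 125 mm, 35 mm high, inside the bend, on the robot's side of the track. Origin under its barrel.

How it is judged:
By the outcome, as a careful person would: the job done as asked, in the order asked, and still so for the second after the job is handed in, with the robot touching nothing.
It also fails if it takes over 58 s, if anything falls off the work surface, if the arm or the gripper's body presses on something with over 40 N, if the wrist force passes 120 N, or if a joint passes its speed limit or range.

ROBOT

A 7-joint arm with a two-finger parallel gripper is mounted at the origin on the work surface. World frame = base frame: x ahead of the robot, y to its left, z up, the work surface at z = 0. Lengths are in m, angles in rad, forces in N, time in s.
With the tool pointing down it reaches from about 0.35 to 0.9 m from the base axis. Payload 8.1 kg.
Tool frame: the origin (TCP) lies at the very end of the fingers, on their centre line; the grasp point (between the pads) lies 19 mm behind it (tcp_to_grasp is the distance from the TCP to the grasp point, in m); z points along the fingers, y is the direction in which the jaws open and shut (so a half turn about z gives the same grasp; the last joint's range is limited). The gripper opens to 85 mm and grips with 20 to 120 N. Pads are 22 mm wide; open, the fingers measure 114 mm over their backs; the gripper's body (76 mm by 85 mm) begins 54 mm behind the grasp point. The pads swing forward as they close: fully open they stand 13 mm farther back than shut.
Start: joints at [-1.339, 0.434, 0.025, 1.573, -0.012, 1.134, -0.075], TCP at [0.205, 0.59, 0.231] pointing down, gripper open.
Joint ranges: [-2.62, 2.62], [-0.44, 2.09], [-1.27, 1.32], [0.08, 2.57], [-1.32, 4.46], [0.12, 2], [-2.74, 2.74]. Speed limits (rad/s): [2.22, 2.22, 3.01, 3.01, 3.14, 3.14, 3.14].

INTERFACE

Orientations are given as a rotation vector (axis times angle).
In Python, from plant import * gives the robot as it stands. The module is installed in compiled form; this text tells all that it offers.
- The arm moves only by the tool servo_tool, never from a script. Its argument "plan" is a list of rows, each an object with "delta_rot": the turn, a rotation vector about the world's x, y, z in degrees, a list of three; "xyz": the shift along the world's x, y, z in m, a list of three; "jaw": the finger opening in m, from 0 to 0.0854. In form: [{"delta_rot": [ax, ay, az], "xyz": [x, y, z], "jaw": jaw}, ...]. A call has 1 to 5 rows; each row is the pose to reach, as a shift and turn from the pose commanded when the call began; what a row does not reach only later rows make up. A row lasts 1/12 s, in which the tool goes at most 41.7 mm and 7.16 degrees, less where a joint would pass 70% of its speed; a pose out of reach is approached as far as the arm can. A call with a gripper value outside its range is refused whole. The fingers move at their own pace and stop on an object; "grip_force" is the grip in N (left out, the last holds). Time passes only in rows, so rows that repeat a pose let the fingers close. It gives the time, the measured TCP pose, the force and the opening at its end, in the units of the state.
- sense(): the state, without advancing time (a new reading comes with each control period).
- grab_frame(name): name is "scene" or "top" or "wrist"; returns a dict with "img" (480x640x3 uint8, blue, green, red), "vertical_fov" (degrees; the focal length in pixels is half the picture's height over the tangent of half this angle, whatever the lens; pixels are square), "cx", "cy" (the principal point, pixels), "extrinsics" (4x4, takes a point from camera to world coordinates); the wrist camera has in their place "T_tool_cam" (4x4, takes a point from camera to tool coordinates, whose origin is the TCP and whose axes are the flange's). Camera axes: x right, y up, looking along -z (the intrinsics and any distortion apply to the point x, -y, -z); pixel columns grow to the right and rows downward; lengths in m; the calibration is good to about 2 mm. The wrist camera is an equidistant fisheye: a pixel r from the principal point sees the ray r / f radians off the axis. A picture is of the moment at which its call begins: read the wrist's pose just before it. There is no depth.
- sign_off(): hands the job in, once; it reports no verdict.
Trained networks look in the newest picture that a camera, given by its name, has taken for a name from the list of things; names that differ only in an ending like _2 or _b are one class to them, and where a whole thing is asked for, a point or a joint stands for the part that bears it (a point fixed in the world has none). Each returns a list of dicts, best first, with "confidence" (0 to 1); they miss things now and then, are a little off and sometimes report something else, mostly with a low value. They report only what shows in the picture. A call takes as long as a camera call.
- recognise(camera, name): "bbox" ([left, top, width, height] in pixels, round what is visible of it).
- cut_out(camera, name): "region" (480x640 bool, what is visible of it) and "bbox" ([left, top, width, height] in pixels, round what is visible of it).
The state is a dict: "t": time; "joint_pos": joint angles; "qd": joint speeds; "joint_efforts": joint torques, N m; "position": TCP position; "tool_rot": TCP orientation; "force": force on the tool from outside, world axes, zero at the start; "torque": the same for the moment, N m; "width": finger opening in m.
Only numpy, scipy, OpenCV 4.12 (cv2) and the standard library are available. Lean on these libraries where they do the work, as an engineer would, in place of code of your own. Each camera call takes 0.05 s, during which the arm holds its last target. There are 200 camera calls.

## Working session

There is one attempt and no reset: what is moved stays moved. The work goes in short steps, Python scripts to look and compute and a tool call to move; the robot and the scene stay as the last step left them, time stands still between calls to the robot, and variables do not carry over. Pictures are saved under pics/ and viewed, about 8 in all and at most 12, crops included, and the job is handed in when it is done.

Besides the shell and the picture viewer there is one more tool, called after "Call:" by a JSON object that holds its "api" and its "payload". servo_tool: Moves the arm, as the interface text tells. Its arguments: {"type":"object","properties":{"plan":{"type":"array"},"grip_force":{"type":"number"}},"required":["plan"]}

```bash
mkdir -p pics; cat > h.py <<'E'
from plant import *
import numpy as np, cv2
def ray(F,u,v):
    f=240/np.tan(np.radians(F["vertical_fov"])/2)
    d=np.array([(u-F["cx"])/f,-(v-F["cy"])/f,-1]); E=np.array(F["extrinsics"])
    return E[:3,3],E[:3,:3]@d
def gp(F,u,v,z):
    o,d=ray(F,u,v); return o+d*(z-o[2])/d[2]
def proj(F,p):
    f=240/np.tan(np.radians(F["vertical_fov"])/2); E=np.array(F["extrinsics"])
    c=E[:3,:3].T@(np.array(p)-E[:3,3]); return F["cx"]-f*c[0]/c[2],F["cy"]+f*c[1]/c[2]
E
python3 - <<'E'
from h import *
s=sense();print(s["t"],s["position"],s["tool_rot"],s["width"])
for c in("top","scene"):
    F=grab_frame(c);cv2.imwrite(f"pics/{c}0.png",F["img"]);print(c,[ (k,v) for k,v in F.items() if k!="img"])
    for n in("coupe","van","soda_can","sanitizer","throttle"):
        for d in recognise(c,n)[:2]:
            b=d["bbox"];print(n,round(d["confidence"],2),b,gp(F,b[0]+b[2]/2,b[1]+b[3]/2,.03).round(3))
print(sense()["t"])
E
```

```text
0.0 [0.20525576 0.58981817 0.2305286 ] [-5.23533815e-01 -3.09754926e+00  2.41751727e-03] 0.08525246581385676
top [('vertical_fov', 51.18862421023938), ('cx', 313.21073889914396), ('cy', 231.73736784968804), ('extrinsics', array([[-0.02396418,  0.98987666, -0.13989253,  0.40446128],
       [-0.9995884 , -0.02151781,  0.01897414,  0.05563831],
       [ 0.01577187,  0.14028965,  0.98998488,  1.11773694],
       [ 0.        ,  0.        ,  0.        ,  1.        ]]))]
coupe 0.58 [413.5, 202.4, 70.4, 46.7] [ 0.565 -0.264  0.03 ]
van 0.58 [393.6, 244.1, 74.6, 44.4] [ 0.477 -0.22   0.03 ]
soda_can 0.72 [118.1, 190.6, 44.0, 36.1] [0.618 0.414 0.03 ]
sanitizer 0.83 [438.3, 145.1, 33.5, 29.1] [ 0.715 -0.288  0.03 ]
throttle 0.78 [302.5, 268.9, 54.8, 59.1] [0.412 0.002 0.03 ]
scene [('vertical_fov', 55.68482155506632), ('cx', 322.5194992906271), ('cy', 242.25165363556167), ('extrinsics', array([[ 1.37909898e-02, -5.73303377e-01,  8.19227103e-01,
         1.30207721e+00],
       [ 9.99684739e-01,  2.50974824e-02,  7.34630672e-04,
         6.11139083e-02],
       [-2.09817041e-02,  8.18958701e-01,  5.73468756e-01,
         5.77292541e-01],
       [ 0.00000000e+00,  0.00000000e+00,  0.00000000e+00,
         1.00000000e+00]]))]
coupe 0.87 [129.9, 239.9, 71.2, 43.6] [ 0.574 -0.255  0.03 ]
van 0.91 [163.7, 211.8, 69.7, 40.0] [ 0.468 -0.211  0.03 ]
van 0.37 [116.4, 262.3, 36.6, 64.1] [ 0.671 -0.285  0.03 ]
soda_can 0.62 [485.1, 222.4, 45.0, 63.4] [0.578 0.429 0.03 ]
sanitizer 0.64 [273.3, 203.1, 48.4, 33.5] [0.429 0.005 0.03 ]
sanitizer 0.61 [115.3, 260.3, 37.0, 69.1] [ 0.673 -0.286  0.03 ]
throttle 0.96 [274.0, 203.6, 47.0, 35.0] [0.435 0.005 0.03 ]
0.6
```

View pics/top0.png

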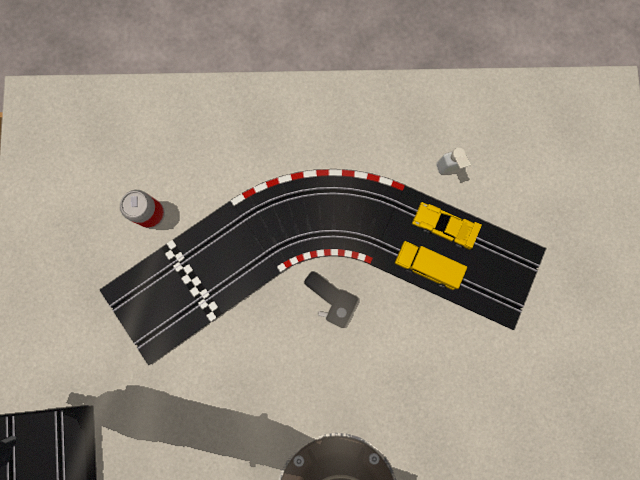

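View pics/scene0.png

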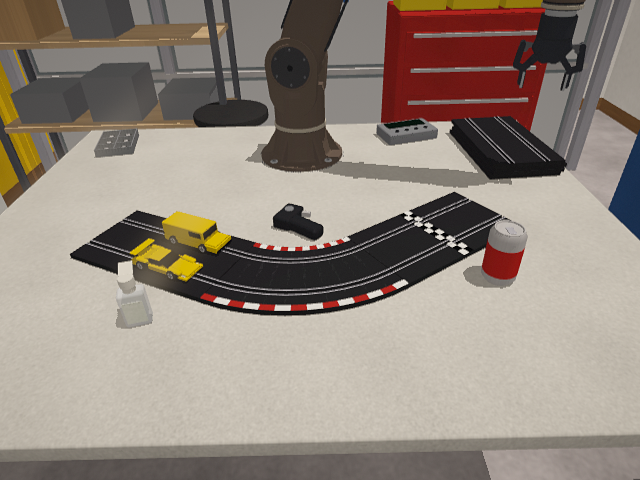

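The coupe is in the outer lane (top image about 447,226), with its nose to the left. The van is beside it in the inner lane, the can is outside the line end and the bottle is outside the coupe. Next I'll fit the track pose from its corners.

```bash
cat >> h.py <<'E'
def trk(s,r,P,z=.012):
    "s along the outer slot (0 at bend start; arc length of outer), r = lateral offset left of centreline"
    x0,y0,a=P; A=346*np.pi/3/1000
    if s<0: q=np.array([s,r]);h=0
    else:
        h=min(s/.346,np.pi/3); q=np.array([0,.297])+(.297-r)*np.array([np.sin(h),-np.cos(h)])
        if s>A: q=q+(s-A)*np.array([np.cos(h),np.sin(h)])
    c,n=np.cos(a),np.sin(a)
    return np.array([x0+c*q[0]-n*q[1],y0+n*q[0]+c*q[1],z]),h+a
ABEND=346*np.pi/3/1000; LINE=ABEND+.17
E
cat > fit.py <<'E'
from h import *
from scipy.optimize import least_squares
F=grab_frame("top");G=grab_frame("scene")
S=ABEND
obs=[(F,545.5,248,-.345,-.099),(F,514.5,329,-.345,.099),(F,100.5,291,S+.345,-.099),(F,149,364,S+.345,.099),(G,72,256,-.345,-.099),(G,137,211,-.345,.099),(G,455,193,S+.345,.099)]
def res(P): return np.concatenate([np.array(proj(c,trk(s,r,P)[0]))-(u,v) for c,u,v,s,r in obs])
r=least_squares(res,[.6,-.15,1.9],loss="soft_l1");P=r.x
print(P,np.round(r.fun.reshape(-1,2) if 0 else res(P).reshape(-1,2),1))
np.save("P.npy",P)
for n,s in("start",-.345),("b0",0),("b1",S),("line",LINE): print(n,trk(s,-.049,P)[0].round(3),np.degrees(trk(s,-.049,P)[1]).round(1))
for n,c in("top",F),("scene",G):
    im=c["img"].copy()
    for r_ in(-.099,-.049,.049,.099):
        pts=np.array([proj(c,trk(s,r_,P)[0]) for s in np.arange(-.345,S+.3451,.005)])
        cv2.polylines(im,[np.int32(pts*8)],False,(0,255,0),1,cv2.LINE_AA,3)
    for e in(-.015,.015):
        cv2.line(im,*[tuple(np.int32(proj(c,trk(LINE+e,q,P)[0]))) for q in(-.099,.099)],(255,0,255),1)
    # coupe along-lane extent from the mask, seen as a box
    m=cut_out(n,"coupe")[0];M=m["region"]
    v=np.argwhere(M)[:,::-1].astype(np.float32)
    best=min((abs(b).sum(),s) for s in np.arange(-.25,0,.001) for b in [np.array([f(np.array([proj(c,trk(s+dx,-.049+dy,P,.012+z)[0]) for dx in(-.07,.07) for dy in(-.03,.03) for z in(0.005,.03)]),0)-f(v,0) for f in(np.min,np.max)])[:,0]])
    print(n,"coupe origin s",best,m["confidence"])
    s=best[1]
    for dx in(-.07,.07): cv2.circle(im,tuple(np.int32(proj(c,trk(s+dx,-.049,P,.024)[0]))),2,(255,0,0),-1)
    if n=="top": out=cv2.resize(im[140:380,90:560],None,fx=1.7,fy=1.7)
    else: out=np.vstack([out,cv2.resize(im[180:320,60:530],None,fx=1.7,fy=1.7)])
cv2.imwrite("pics/fit.png",out[:, :799])
E
python3 fit.py
```

```text
[ 0.57686213 -0.13085671  1.11598267] [[ 0.1 -0.7]
 [-1.1  0.2]
 [-2.8 -2.5]
 [-1.9  0.6]
 [-4.4 -2.1]
 [-1.7 -1. ]
 [-2.  -1.9]]
start [ 0.469 -0.462  0.012] 63.9
b0 [ 0.621 -0.152  0.012] 63.9
b1 [0.597 0.193 0.012] 123.9
line [0.502 0.334 0.012] 123.9
top coupe origin s (np.float64(4.827635757778069), np.float64(-0.11299999999999988)) 0.72
scene coupe origin s (np.float64(6.170373975631264), np.float64(-0.11999999999999988)) 0.61
```

View pics/fit.png

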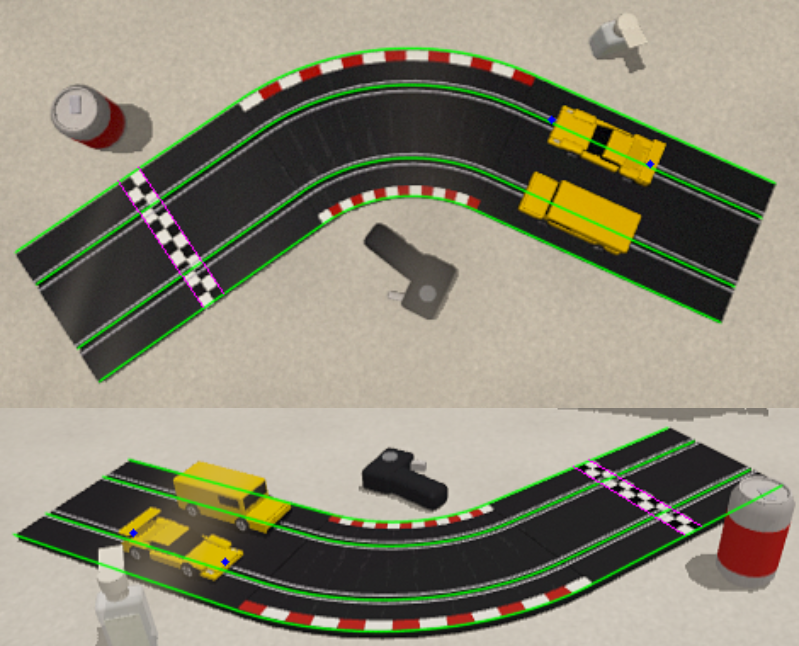

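The track fit agrees with both images to a few mm. The coupe's origin is at about s=-0.117, so its tail is near s=-0.187. I'll swing round to hover behind it with the jaws shut and tool x along the lane.

Call:
{"api": "servo_tool", "payload": {"plan": [{"delta_rot":[0,0,-4],"xyz":[0.03,-0.036,0],"jaw":0},{"delta_rot":[0,0,-8],"xyz":[0.06,-0.072,0],"jaw":0},{"delta_rot":[0,0,-12],"xyz":[0.09,-0.108,0],"jaw":0},{"delta_rot":[0,0,-16],"xyz":[0.1175,-0.145,0],"jaw":0},{"delta_rot":[0,0,-16],"xyz":[0.1175,-0.145,0],"jaw":0}]}}

```text
t: 1.22
position: [0.3268, 0.4405, 0.2316]
tool_rot: [0.964, 2.988, -0.001]
force: [1.1, -0.1, 1.4]
width: 0.0253
```

Call:
{"api": "servo_tool", "payload": {"plan": [{"delta_rot":[0,0,-4],"xyz":[0.03,-0.036,0],"jaw":0},{"delta_rot":[0,0,-8],"xyz":[0.06,-0.072,0],"jaw":0},{"delta_rot":[0,0,-12],"xyz":[0.09,-0.108,0],"jaw":0},{"delta_rot":[0,0,-16],"xyz":[0.1175,-0.145,0],"jaw":0},{"delta_rot":[0,0,-16],"xyz":[0.1175,-0.145,0],"jaw":0}]}}

```text
t: 1.63
position: [0.4438, 0.2951, 0.2318]
tool_rot: [1.37, 2.824, -0.001]
force: [0.7, -0.1, 0.5]
width: 0.0001
```

Call:
{"api": "servo_tool", "payload": {"plan": [{"delta_rot":[0,0,-4],"xyz":[0.01,-0.041,0],"jaw":0},{"delta_rot":[0,0,-8],"xyz":[0.02,-0.082,0],"jaw":0},{"delta_rot":[0,0,-12],"xyz":[0.03,-0.123,0],"jaw":0},{"delta_rot":[0,0,-16],"xyz":[0.04,-0.165,0],"jaw":0},{"delta_rot":[0,0,-16],"xyz":[0.04,-0.165,0],"jaw":0}]}}

```text
t: 2.05
position: [0.482, 0.1267, 0.2319]
tool_rot: [1.755, 2.602, -0.002]
force: [0.8, -0.4, 0.7]
width: -0.0001
```

Call:
{"api": "servo_tool", "payload": {"plan": [{"delta_rot":[0,0,-4],"xyz":[0.01,-0.041,0],"jaw":0},{"delta_rot":[0,0,-8],"xyz":[0.02,-0.082,0],"jaw":0},{"delta_rot":[0,0,-12],"xyz":[0.03,-0.123,0],"jaw":0},{"delta_rot":[0,0,-16],"xyz":[0.04,-0.165,0],"jaw":0},{"delta_rot":[0,0,-16],"xyz":[0.04,-0.165,0],"jaw":0}]}}

```text
t: 2.47
position: [0.5213, -0.0383, 0.2322]
tool_rot: [2.098, 2.332, -0.002]
force: [-0.2, -0.1, 1.3]
width: -0.0002
```

Call:
{"api": "servo_tool", "payload": {"plan": [{"delta_rot":[0,0,-4],"xyz":[0,-0.041,0],"jaw":0},{"delta_rot":[0,0,-8],"xyz":[0,-0.082,0],"jaw":0},{"delta_rot":[0,0,-12],"xyz":[0,-0.123,0],"jaw":0},{"delta_rot":[0,0,-16],"xyz":[0,-0.164,0],"jaw":0},{"delta_rot":[0,0,-16],"xyz":[0,-0.169,0],"jaw":0}]}}

```text
t: 2.88
position: [0.519, -0.2068, 0.2321]
tool_rot: [2.401, 2.019, -0.003]
force: [0.3, -0.4, 0.1]
width: 0.0002
```

Call:
{"api": "servo_tool", "payload": {"plan": [{"delta_rot":[0,0,-4],"xyz":[0,-0.035,-0.02],"jaw":0},{"delta_rot":[0,0,-8],"xyz":[0,-0.07,-0.04],"jaw":0},{"delta_rot":[0,0,-12],"xyz":[0,-0.105,-0.06],"jaw":0},{"delta_rot":[0,0,-16],"xyz":[-0.003,-0.14,-0.08],"jaw":0},{"delta_rot":[0,0,-17],"xyz":[-0.005,-0.169,-0.1],"jaw":0}]}}

```text
t: 3.3
position: [0.5153, -0.3696, 0.1303]
tool_rot: [2.669, 1.655, -0.001]
force: [0.2, -0.0, 0.3]
width: -0.0
```

```bash
cat >> h.py <<'E'
from scipy.spatial.transform import Rotation as R
def wrist():
    s=sense();T=np.eye(4);T[:3,:3]=R.from_rotvec(s["tool_rot"]).as_matrix();T[:3,3]=s["position"]
    F=grab_frame("wrist");F["E"]=T@np.array(F["T_tool_cam"]);F["f"]=240/np.tan(np.radians(F["vertical_fov"])/2);return F
def wproj(F,p):
    c=F["E"][:3,:3].T@(np.array(p)-F["E"][:3,3]);x,y,z=c[0],-c[1],-c[2]
    t=np.arctan2(np.hypot(x,y),z);k=F["f"]*t/max(np.hypot(x,y),1e-9)
    return F["cx"]+k*x,F["cy"]+k*y
def wgp(F,u,v,z):
    a=np.array([u-F["cx"],v-F["cy"]]);r=np.hypot(*a);t=r/F["f"]
    d=F["E"][:3,:3]@np.array([np.sin(t)*a[0]/r,-np.sin(t)*a[1]/r,-np.cos(t)]);o=F["E"][:3,3]
    return o+d*(z-o[2])/d[2]
def loc(p,P):
    c,n=np.cos(P[2]),np.sin(P[2]);d=np.array(p[:2])-P[:2];q=np.array([c*d[0]+n*d[1],-n*d[0]+c*d[1]])
    return q
P=None
try:P=np.load("P.npy")
except Exception:pass
E
python3 - <<'E'
from h import *
F=wrist();im=F["img"].copy()
for r_ in(-.099,-.049,.049,.099):
    pts=np.array([wproj(F,trk(s,r_,P)[0]) for s in np.arange(-.345,.1,.005)])
    cv2.polylines(im,[np.int32(pts*8)],False,(0,255,0),1,cv2.LINE_AA,3)
for s in(-.187,-.047):
  for r_ in(-.075,-.049,-.023): cv2.circle(im,tuple(np.int32(wproj(F,trk(s,r_,P,.024)[0]))),2,(255,0,0),-1)
q=sense()["position"];cv2.circle(im,tuple(np.int32(wproj(F,q))),3,(0,0,255),-1)
cv2.imwrite("pics/w1.png",im)
print(loc(q,P), [(d["bbox"],d["confidence"]) for d in recognise("wrist","coupe")])
E
```

```text
[-0.24778793 -0.04848562] [([269.7, 0.0, 90.4, 162.0], 0.56)]
```

View pics/w1.png

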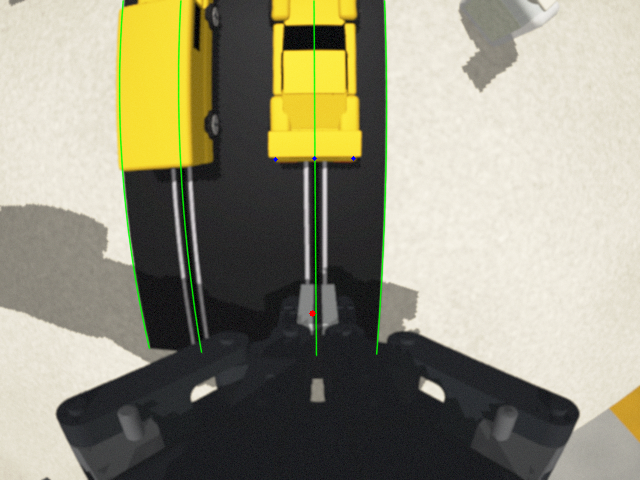

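The wrist view matches: the wing's trailing edge is at v≈160, over the predicted tail (blue dots at v=158). The tip (312,313) is centred on the slot, about 50 mm behind. Next I'll descend to bumper height and compute the push path.

Call:
{"api": "servo_tool", "payload": {"plan": [{"delta_rot":[0,0,0],"xyz":[0.003,0.006,-0.03],"jaw":0},{"delta_rot":[0,0,0],"xyz":[0.006,0.012,-0.06],"jaw":0},{"delta_rot":[0,0,0],"xyz":[0.008,0.018,-0.085],"jaw":0},{"delta_rot":[0,0,0],"xyz":[0.01,0.022,-0.105],"jaw":0},{"delta_rot":[0,0,0],"xyz":[0.011,0.024,-0.111],"jaw":0}]}}

```text
t: 3.82
position: [0.5259, -0.3405, 0.0172]
tool_rot: [-2.661, -1.661, 0.002]
force: [1.0, 0.3, 1.4]
width: 0.0001
```

```bash
cat > path.py <<'E'
from h import *
import sys
# usage: path.py tail_s0 step_mm n [r0 = current rear lateral state from straight] ; tractrix from the first straight
L=.092;d=.0005
def states(g0=-.071):
    g=g0;G,h=trk(g,-.049,P);rear=G[:2]-L*np.array([np.cos(h),np.sin(h)]);out=[]
    while g<LINE+.03:
        G=trk(g,-.049,P)[0][:2];v=G-rear;v/=np.linalg.norm(v);rear=G-L*v
        out.append((g,*(G-.133*v),np.degrees(np.arctan2(v[1],v[0]))))  # tip centre 11 mm behind tail
        g+=d
    return np.array(out)
S=states()   # columns: guide s, tip x, y, heading deg ; nose s = g+.018
def yaw(rv): 
    x=R.from_rotvec(rv).as_matrix()[:,0]; return np.degrees(np.arctan2(x[1],x[0]))
def at(g): return np.array([np.interp(g,S[:,0],S[:,i]) for i in(1,2,3)])
if __name__=="__main__":
    s=sense();p=s["position"]
    i=np.argmin(np.hypot(S[:,1]-p[0],S[:,2]-p[1]));h=np.radians(S[i,3])
    e=(p[:2]-S[i,1:3])
    print("t",s["t"],"pos",p.round(4),"yaw",yaw(s["tool_rot"]).round(2),"force",np.round(s["force"],1),"guide",S[i,0].round(4),"nose-to-line",(S[i,0]+.018-LINE).round(4),"lat err",(-np.sin(h)*e[0]+np.cos(h)*e[1]).round(4))
    g=S[i,0];step=float(sys.argv[1])/1e3;prev=np.array([p[0],p[1],yaw(s["tool_rot"])])
    for k in range(int(sys.argv[2])):
        g+=step;a=at(g);print(g.round(3),(a-prev)[:2].round(4),(a-prev)[2].round(1));prev=a
E
python3 path.py 16 39
```

```text
t 3.8167 pos [ 0.5259 -0.3405  0.0172] yaw 63.96 force [1.  0.3 1.4] guide -0.071 nose-to-line -0.5853 lat err 0.0027
-0.055 [0.0124 0.0192] -0.0
-0.039 [0.007  0.0144] 0.0
-0.023 [0.007  0.0144] 0.0
-0.007 [0.007  0.0144] 0.0
0.009 [0.0071 0.0144] 0.1
0.025 [0.0072 0.0143] 0.4
0.041 [0.0073 0.0142] 0.8
0.057 [0.0072 0.0142] 1.1
0.073 [0.0071 0.0142] 1.3
0.089 [0.0068 0.0143] 1.5
0.105 [0.0065 0.0144] 1.7
0.121 [0.0062 0.0145] 1.9
0.137 [0.0057 0.0147] 2.0
0.153 [0.0053 0.0148] 2.1
0.169 [0.0048 0.0149] 2.2
0.185 [0.0042 0.0151] 2.3
0.201 [0.0037 0.0152] 2.3
0.217 [0.0031 0.0153] 2.4
0.233 [0.0025 0.0154] 2.4
0.249 [0.0018 0.0155] 2.4
0.265 [0.0012 0.0155] 2.5
0.281 [0.0005 0.0156] 2.5
0.297 [-0.0001  0.0156] 2.5
0.313 [-0.0008  0.0156] 2.5
0.329 [-0.0015  0.0155] 2.6
0.345 [-0.0022  0.0154] 2.6
0.361 [-0.0028  0.0153] 2.6
0.377 [-0.0037  0.0152] 2.4
0.393 [-0.0045  0.0151] 2.0
0.409 [-0.0053  0.0149] 1.7
0.425 [-0.0059  0.0147] 1.5
0.441 [-0.0064  0.0146] 1.2
0.457 [-0.0068  0.0144] 1.0
0.473 [-0.0072  0.0142] 0.9
0.489 [-0.0075  0.0141] 0.7
0.505 [-0.0077  0.014 ] 0.6
0.521 [-0.0079  0.0139] 0.5
0.537 [-0.0081  0.0138] 0.4
0.553 [-0.0082  0.0137] 0.4
```

Call:
{"api": "servo_tool", "payload": {"plan": [{"delta_rot":[0,0,0],"xyz":[0.0025,0.004,0.001],"jaw":0},{"delta_rot":[0,0,0],"xyz":[0.005,0.008,0.002],"jaw":0},{"delta_rot":[0,0,0],"xyz":[0.0075,0.0115,0.0025],"jaw":0},{"delta_rot":[0,0,0],"xyz":[0.01,0.0155,0.0025],"jaw":0},{"delta_rot":[0,0,0],"xyz":[0.0125,0.019,0.0025],"jaw":0}]}}

```text
t: 4.23
position: [0.5399, -0.3247, 0.0241]
tool_rot: [2.665, 1.66, 0.002]
force: [-0.9, -0.0, 0.7]
width: 0.0003
```

Call:
{"api": "servo_tool", "payload": {"plan": [{"delta_rot":[0,0,0],"xyz":[0.0014,0.0029,0],"jaw":0},{"delta_rot":[0,0,0],"xyz":[0.0028,0.0058,0],"jaw":0},{"delta_rot":[0,0,0],"xyz":[0.0042,0.0087,0],"jaw":0},{"delta_rot":[0,0,0],"xyz":[0.0056,0.0115,0],"jaw":0},{"delta_rot":[0,0,0],"xyz":[0.007,0.0144,0],"jaw":0}]}}

```text
t: 4.65
position: [0.5459, -0.3101, 0.0228]
tool_rot: [2.667, 1.66, -0.0]
force: [0.8, 0.0, 0.8]
width: -0.0001
```

Call:
{"api": "servo_tool", "payload": {"plan": [{"delta_rot":[0,0,0],"xyz":[0.0014,0.0029,0],"jaw":0},{"delta_rot":[0,0,0],"xyz":[0.0028,0.0058,0],"jaw":0},{"delta_rot":[0,0,0],"xyz":[0.0042,0.0087,0],"jaw":0},{"delta_rot":[0,0,0],"xyz":[0.0056,0.0115,0],"jaw":0},{"delta_rot":[0,0,0],"xyz":[0.007,0.0144,0],"jaw":0}]}}

```text
t: 5.07
position: [0.553, -0.2956, 0.0228]
tool_rot: [-2.667, -1.66, 0.0]
force: [0.4, -0.7, -0.5]
width: -0.0001
```

```bash
cat > look.py <<'E'
from h import *
import sys
from path import *
F=wrist();im=F["img"].copy();p=sense()["position"]
i=np.argmin(np.hypot(S[:,1]-p[0],S[:,2]-p[1]))
for r_ in(-.099,-.049,.049,.099):
    pts=np.array([wproj(F,trk(s,r_,P)[0]) for s in np.arange(S[i,0]-.15,S[i,0]+.1,.005)])
    cv2.polylines(im,[np.int32(pts*8)],False,(0,255,0),1,cv2.LINE_AA,3)
cv2.circle(im,tuple(np.int32(wproj(F,p))),3,(0,0,255),-1)
G=grab_frame("top");t=G["img"].copy()
for s,c in((S[i,0]+.018,(255,0,0)),(LINE,(255,0,255))): cv2.circle(t,tuple(np.int32(proj(G,trk(s,-.049,P)[0]))),1,c,-1)
t=cv2.resize(t[140:380,90:570],(640,320))
cv2.imwrite(sys.argv[3],cv2.resize(np.vstack([im[:380],t]),None,fx=.85,fy=.85))
E
python3 path.py 16 1; python3 look.py 0 0 pics/p1.png
```

```text
t 5.0667 pos [ 0.553  -0.2956  0.0228] yaw 63.81 force [ 0.4 -0.7 -0.5] guide -0.0255 nose-to-line -0.5398 lat err -0.0019
-0.009 [0.0053 0.0152] 0.1
```

View pics/p1.png

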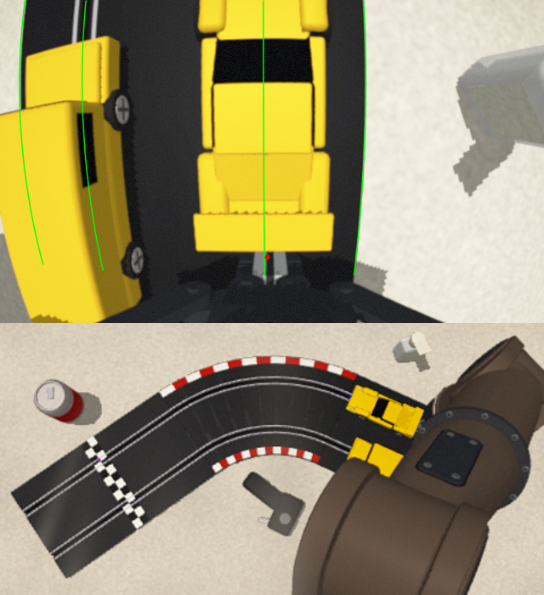

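The coupe is being pushed squarely. Its wing is centred on the slot line, and its nose in the top view sits near the prediction at (348,398). Continuing.

Call:
{"api": "servo_tool", "payload": {"plan": [{"delta_rot":[0,0,0],"xyz":[0.001,0.003,-0.0005],"jaw":0},{"delta_rot":[0,0,0],"xyz":[0.002,0.006,-0.001],"jaw":0},{"delta_rot":[0,0,0],"xyz":[0.003,0.009,-0.0015],"jaw":0},{"delta_rot":[0,0,0],"xyz":[0.004,0.012,-0.002],"jaw":0},{"delta_rot":[0,0,0],"xyz":[0.0055,0.015,-0.002],"jaw":0}]}}

```text
t: 5.58
position: [0.5583, -0.2805, 0.0207]
tool_rot: [-2.667, -1.66, 0.0]
force: [-0.2, 0.4, -0.0]
width: -0.0
```

Call:
{"api": "servo_tool", "payload": {"plan": [{"delta_rot":[0,0,0],"xyz":[0.0014,0.0029,0],"jaw":0},{"delta_rot":[0,0,0],"xyz":[0.0028,0.0058,0],"jaw":0},{"delta_rot":[0,0,0],"xyz":[0.0042,0.0087,0],"jaw":0},{"delta_rot":[0,0,0.1],"xyz":[0.0056,0.0115,0],"jaw":0},{"delta_rot":[0,0,0.1],"xyz":[0.007,0.0144,0],"jaw":0}]}}

```text
t: 6.0
position: [0.5655, -0.2662, 0.0208]
tool_rot: [-2.665, -1.663, -0.0]
force: [-0.6, -0.6, 0.4]
width: -0.0003
```

Call:
{"api": "servo_tool", "payload": {"plan": [{"delta_rot":[0,0,0],"xyz":[0.0014,0.0029,0],"jaw":0},{"delta_rot":[0,0,0.1],"xyz":[0.0029,0.0058,0],"jaw":0},{"delta_rot":[0,0,0.2],"xyz":[0.0043,0.0087,0],"jaw":0},{"delta_rot":[0,0,0.2],"xyz":[0.0058,0.0115,0],"jaw":0},{"delta_rot":[0,0,0.3],"xyz":[0.0072,0.0144,0],"jaw":0}]}}

```text
t: 6.42
position: [0.5727, -0.2519, 0.0208]
tool_rot: [2.661, 1.67, 0.0]
force: [-1.0, -0.4, -0.0]
width: -0.0
```

Call:
{"api": "servo_tool", "payload": {"plan": [{"delta_rot":[0,0,0.1],"xyz":[0.0015,0.0029,0],"jaw":0},{"delta_rot":[0,0,0.2],"xyz":[0.0029,0.0057,0],"jaw":0},{"delta_rot":[0,0,0.4],"xyz":[0.0044,0.0086,0],"jaw":0},{"delta_rot":[0,0,0.5],"xyz":[0.0058,0.0114,0],"jaw":0},{"delta_rot":[0,0,0.6],"xyz":[0.0073,0.0143,0],"jaw":0}]}}

```text
t: 6.83
position: [0.58, -0.2376, 0.0209]
tool_rot: [2.652, 1.684, 0.0]
force: [0.2, -1.2, -0.8]
width: 0.0001
```

Call:
{"api": "servo_tool", "payload": {"plan": [{"delta_rot":[0,0,0.2],"xyz":[0.0015,0.0028,0],"jaw":0},{"delta_rot":[0,0,0.4],"xyz":[0.0029,0.0057,0],"jaw":0},{"delta_rot":[0,0,0.6],"xyz":[0.0044,0.0085,0],"jaw":0},{"delta_rot":[0,0,0.8],"xyz":[0.0058,0.0114,0],"jaw":0},{"delta_rot":[0,0,1.0],"xyz":[0.0073,0.0142,0],"jaw":0}]}}

```text
t: 7.25
position: [0.5873, -0.2233, 0.0208]
tool_rot: [2.637, 1.707, -0.0]
force: [-0.1, -0.7, -0.9]
width: 0.0002
```

Call:
{"api": "servo_tool", "payload": {"plan": [{"delta_rot":[0,0,0.2],"xyz":[0.0014,0.0028,0],"jaw":0},{"delta_rot":[0,0,0.5],"xyz":[0.0028,0.0057,0],"jaw":0},{"delta_rot":[0,0,0.7],"xyz":[0.0043,0.0085,0],"jaw":0},{"delta_rot":[0,0,1.0],"xyz":[0.0057,0.0114,0],"jaw":0},{"delta_rot":[0,0,1.2],"xyz":[0.0071,0.0142,0],"jaw":0}]}}

```text
t: 7.67
position: [0.5944, -0.2091, 0.0208]
tool_rot: [-2.619, -1.735, -0.0]
force: [-0.5, 0.2, 0.5]
width: 0.0002
```

Call:
{"api": "servo_tool", "payload": {"plan": [{"delta_rot":[0,0,0.3],"xyz":[0.0014,0.0029,0],"jaw":0},{"delta_rot":[0,0,0.6],"xyz":[0.0028,0.0057,0],"jaw":0},{"delta_rot":[0,0,0.8],"xyz":[0.0041,0.0086,0],"jaw":0},{"delta_rot":[0,0,1.1],"xyz":[0.0055,0.0114,0],"jaw":0},{"delta_rot":[0,0,1.4],"xyz":[0.0069,0.0143,0],"jaw":0}]}}

```text
t: 8.08
position: [0.6013, -0.1949, 0.0208]
tool_rot: [2.598, 1.767, -0.0]
force: [-0.8, -1.4, -0.6]
width: -0.0001
```

Call:
{"api": "servo_tool", "payload": {"plan": [{"delta_rot":[0,0,0.3],"xyz":[0.0013,0.0029,0],"jaw":0},{"delta_rot":[0,0,0.6],"xyz":[0.0026,0.0058,0],"jaw":0},{"delta_rot":[0,0,1.0],"xyz":[0.004,0.0086,0],"jaw":0},{"delta_rot":[0,0,1.3],"xyz":[0.0053,0.0115,0],"jaw":0},{"delta_rot":[0,0,1.6],"xyz":[0.0066,0.0144,0],"jaw":0}]}}

```text
t: 8.5
position: [0.6079, -0.1804, 0.0208]
tool_rot: [-2.573, -1.803, -0.0]
force: [0.2, -0.8, 1.1]
width: -0.0005
```

```bash
python3 path.py 16 12; python3 look.py 0 0 pics/p2.png
```

```text
t 8.5 pos [ 0.6079 -0.1804  0.0208] yaw 70.05 force [ 0.2 -0.8  1.1] guide 0.1025 nose-to-line -0.4118 lat err -0.0002
0.119 [0.006  0.0144] 2.4
0.135 [0.0058 0.0146] 2.0
0.151 [0.0053 0.0148] 2.1
0.167 [0.0049 0.0149] 2.2
0.183 [0.0043 0.0151] 2.2
0.199 [0.0038 0.0152] 2.3
0.215 [0.0032 0.0153] 2.4
0.231 [0.0026 0.0154] 2.4
0.247 [0.0019 0.0155] 2.4
0.263 [0.0013 0.0155] 2.5
0.279 [0.0006 0.0156] 2.5
0.295 [-0.      0.0156] 2.5
```

View pics/p2.png

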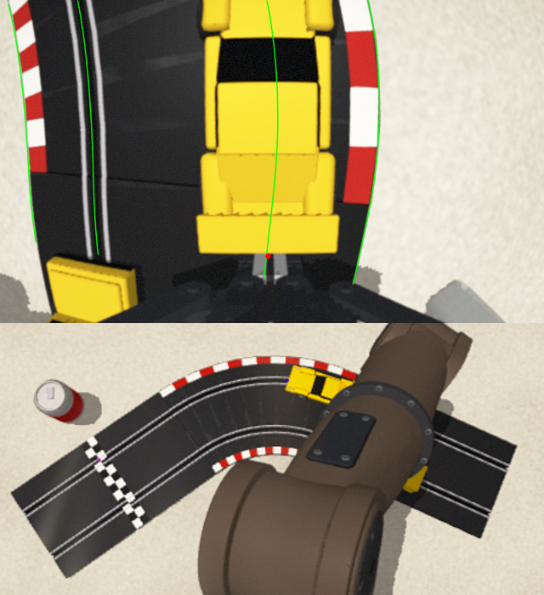

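The tip is still centred on the bumper (wing spans 197–340, tip at 268) and the car's yaw matches the tool. On through the bend.

Call:
{"api": "servo_tool", "payload": {"plan": [{"delta_rot":[0,0,0.4],"xyz":[0.0012,0.0029,0],"jaw":0},{"delta_rot":[0,0,0.9],"xyz":[0.0024,0.0058,0],"jaw":0},{"delta_rot":[0,0,1.3],"xyz":[0.0036,0.0086,0],"jaw":0},{"delta_rot":[0,0,1.8],"xyz":[0.0048,0.0115,0],"jaw":0},{"delta_rot":[0,0,2.2],"xyz":[0.006,0.0144,0],"jaw":0}]}}

```text
t: 9.02
position: [0.614, -0.166, 0.0209]
tool_rot: [2.537, 1.852, 0.0]
force: [0.5, 0.0, 0.6]
width: 0.0002
```

Call:
{"api": "servo_tool", "payload": {"plan": [{"delta_rot":[0,0,0.4],"xyz":[0.0012,0.0029,0],"jaw":0},{"delta_rot":[0,0,0.8],"xyz":[0.0023,0.0058,0],"jaw":0},{"delta_rot":[0,0,1.2],"xyz":[0.0035,0.0088,0],"jaw":0},{"delta_rot":[0,0,1.6],"xyz":[0.0046,0.0117,0],"jaw":0},{"delta_rot":[0,0,2.0],"xyz":[0.0058,0.0146,0],"jaw":0}]}}

```text
t: 9.43
position: [0.6197, -0.1513, 0.0208]
tool_rot: [-2.505, -1.896, -0.0]
force: [-0.3, -1.2, 0.0]
width: -0.0
```

Call:
{"api": "servo_tool", "payload": {"plan": [{"delta_rot":[0,0,0.4],"xyz":[0.0011,0.003,0],"jaw":0},{"delta_rot":[0,0,0.8],"xyz":[0.0021,0.0059,0],"jaw":0},{"delta_rot":[0,0,1.3],"xyz":[0.0032,0.0089,0],"jaw":0},{"delta_rot":[0,0,1.7],"xyz":[0.0042,0.0118,0],"jaw":0},{"delta_rot":[0,0,2.1],"xyz":[0.0053,0.0148,0],"jaw":0}]}}

```text
t: 9.85
position: [0.625, -0.1367, 0.0208]
tool_rot: [2.47, 1.942, 0.0]
force: [-0.6, -0.5, 0.9]
width: -0.0001
```

Call:
{"api": "servo_tool", "payload": {"plan": [{"delta_rot":[0,0,0.4],"xyz":[0.001,0.003,0],"jaw":0},{"delta_rot":[0,0,0.9],"xyz":[0.002,0.006,0],"jaw":0},{"delta_rot":[0,0,1.3],"xyz":[0.0029,0.0089,0],"jaw":0},{"delta_rot":[0,0,1.8],"xyz":[0.0039,0.0119,0],"jaw":0},{"delta_rot":[0,0,2.2],"xyz":[0.0049,0.0149,0],"jaw":0}]}}

```text
t: 10.27
position: [0.6299, -0.1217, 0.0208]
tool_rot: [-2.432, -1.989, -0.0]
force: [0.1, 0.0, 0.5]
width: -0.0001
```

Call:
{"api": "servo_tool", "payload": {"plan": [{"delta_rot":[0,0,0.4],"xyz":[0.0009,0.003,0],"jaw":0},{"delta_rot":[0,0,0.9],"xyz":[0.0017,0.006,0],"jaw":0},{"delta_rot":[0,0,1.3],"xyz":[0.0026,0.0091,0],"jaw":0},{"delta_rot":[0,0,1.8],"xyz":[0.0034,0.0121,0],"jaw":0},{"delta_rot":[0,0,2.2],"xyz":[0.0043,0.0151,0],"jaw":0}]}}

```text
t: 10.68
position: [0.6341, -0.1066, 0.0208]
tool_rot: [-2.393, -2.035, 0.0]
force: [-0.3, -0.6, -0.1]
width: 0.0001
```

Call:
{"api": "servo_tool", "payload": {"plan": [{"delta_rot":[0,0,0.5],"xyz":[0.0008,0.003,0],"jaw":0},{"delta_rot":[0,0,0.9],"xyz":[0.0015,0.0061,0],"jaw":0},{"delta_rot":[0,0,1.4],"xyz":[0.0023,0.0091,0],"jaw":0},{"delta_rot":[0,0,1.8],"xyz":[0.003,0.0122,0],"jaw":0},{"delta_rot":[0,0,2.3],"xyz":[0.0038,0.0152,0],"jaw":0}]}}

```text
t: 11.1
position: [0.6379, -0.0914, 0.0208]
tool_rot: [-2.352, -2.083, 0.0]
force: [0.2, -1.2, -0.3]
width: -0.0001
```

Call:
{"api": "servo_tool", "payload": {"plan": [{"delta_rot":[0,0,0.5],"xyz":[0.0006,0.0031,0],"jaw":0},{"delta_rot":[0,0,1.0],"xyz":[0.0013,0.0061,0],"jaw":0},{"delta_rot":[0,0,1.4],"xyz":[0.0019,0.0092,0],"jaw":0},{"delta_rot":[0,0,1.9],"xyz":[0.0026,0.0122,0],"jaw":0},{"delta_rot":[0,0,2.4],"xyz":[0.0032,0.0153,0],"jaw":0}]}}

```text
t: 11.52
position: [0.6411, -0.0761, 0.0208]
tool_rot: [-2.308, -2.132, 0.0]
force: [0.5, -1.1, -0.0]
width: 0.0002
```

Call:
{"api": "servo_tool", "payload": {"plan": [{"delta_rot":[0,0,0.5],"xyz":[0.0005,0.0031,0],"jaw":0},{"delta_rot":[0,0,1.0],"xyz":[0.001,0.0062,0],"jaw":0},{"delta_rot":[0,0,1.4],"xyz":[0.0016,0.0092,0],"jaw":0},{"delta_rot":[0,0,1.9],"xyz":[0.0021,0.0123,0],"jaw":0},{"delta_rot":[0,0,2.4],"xyz":[0.0026,0.0154,0],"jaw":0}]}}

```text
t: 11.93
position: [0.6437, -0.0607, 0.0208]
tool_rot: [2.263, 2.179, 0.0]
force: [0.2, -1.0, 0.1]
width: -0.0003
```

```bash
python3 path.py 16 10; python3 look.py 0 0 pics/p3.png
```

```text
t 11.9333 pos [ 0.6437 -0.0607  0.0208] yaw 87.86 force [ 0.2 -1.   0.1] guide 0.2305 nose-to-line -0.2838 lat err -0.0
0.247 [0.0019 0.0155] 2.6
0.263 [0.0013 0.0155] 2.5
0.279 [0.0006 0.0156] 2.5
0.295 [-0.      0.0156] 2.5
0.311 [-0.0007  0.0156] 2.5
0.327 [-0.0014  0.0155] 2.6
0.343 [-0.0021  0.0154] 2.6
0.359 [-0.0027  0.0153] 2.6
0.375 [-0.0035  0.0152] 2.5
0.391 [-0.0044  0.0151] 2.1
```

View pics/p3.png

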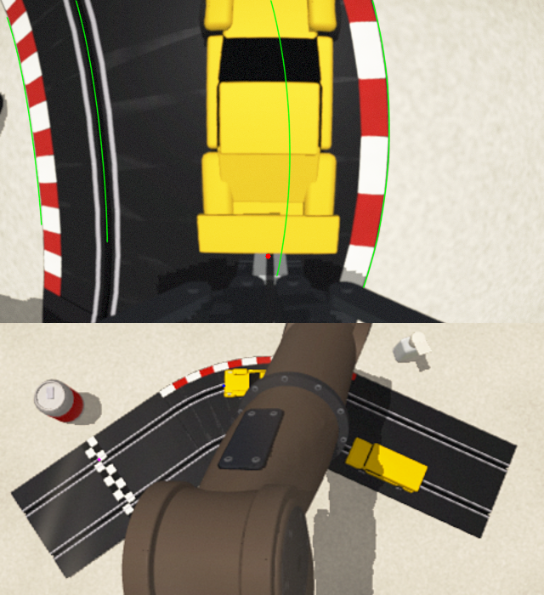

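Mid-bend the coupe is still centred and aligned with the tip, and the van hasn't moved. Continuing.

Call:
{"api": "servo_tool", "payload": {"plan": [{"delta_rot":[0,0,0.5],"xyz":[0.0004,0.0031,0],"jaw":0},{"delta_rot":[0,0,1.0],"xyz":[0.0008,0.0062,0],"jaw":0},{"delta_rot":[0,0,1.5],"xyz":[0.0012,0.0093,0],"jaw":0},{"delta_rot":[0,0,2.0],"xyz":[0.0016,0.0124,0],"jaw":0},{"delta_rot":[0,0,2.5],"xyz":[0.002,0.0155,0],"jaw":0}]}}

```text
t: 12.45
position: [0.6457, -0.0451, 0.0208]
tool_rot: [-2.214, -2.229, -0.0]
force: [0.1, -0.5, 0.9]
width: -0.0002
```

Call:
{"api": "servo_tool", "payload": {"plan": [{"delta_rot":[0,0,0.5],"xyz":[0.0003,0.0031,0],"jaw":0},{"delta_rot":[0,0,1.0],"xyz":[0.0005,0.0062,0],"jaw":0},{"delta_rot":[0,0,1.5],"xyz":[0.0008,0.0093,0],"jaw":0},{"delta_rot":[0,0,2.0],"xyz":[0.001,0.0124,0],"jaw":0},{"delta_rot":[0,0,2.5],"xyz":[0.0013,0.0155,0],"jaw":0}]}}

```text
t: 12.87
position: [0.647, -0.0297, 0.0208]
tool_rot: [2.165, 2.276, -0.0]
force: [-0.2, -0.9, -0.1]
width: -0.0002
```

Call:
{"api": "servo_tool", "payload": {"plan": [{"delta_rot":[0,0,0.5],"xyz":[0.0001,0.0031,0],"jaw":0},{"delta_rot":[0,0,1.0],"xyz":[0.0002,0.0062,0],"jaw":0},{"delta_rot":[0,0,1.5],"xyz":[0.0004,0.0094,0],"jaw":0},{"delta_rot":[0,0,2.0],"xyz":[0.0005,0.0125,0],"jaw":0},{"delta_rot":[0,0,2.5],"xyz":[0.0006,0.0156,0],"jaw":0}]}}

```text
t: 13.28
position: [0.6476, -0.0141, 0.0208]
tool_rot: [2.115, 2.323, 0.0]
force: [0.0, -0.5, -0.1]
width: -0.0
```

Call:
{"api": "servo_tool", "payload": {"plan": [{"delta_rot":[0,0,0.5],"xyz":[0,0.0031,0],"jaw":0},{"delta_rot":[0,0,1.0],"xyz":[0,0.0062,0],"jaw":0},{"delta_rot":[0,0,1.5],"xyz":[0,0.0094,0],"jaw":0},{"delta_rot":[0,0,2.0],"xyz":[0,0.0125,0],"jaw":0},{"delta_rot":[0,0,2.5],"xyz":[0,0.0156,0],"jaw":0}]}}

```text
t: 13.7
position: [0.6476, 0.0015, 0.0208]
tool_rot: [2.064, 2.368, 0.0]
force: [-0.1, -1.3, -0.4]
width: -0.0003
```

Call:
{"api": "servo_tool", "payload": {"plan": [{"delta_rot":[0,0,0.5],"xyz":[-0.0001,0.0031,0],"jaw":0},{"delta_rot":[0,0,1.0],"xyz":[-0.0003,0.0062,0],"jaw":0},{"delta_rot":[0,0,1.5],"xyz":[-0.0004,0.0094,0],"jaw":0},{"delta_rot":[0,0,2.0],"xyz":[-0.0006,0.0125,0],"jaw":0},{"delta_rot":[0,0,2.5],"xyz":[-0.0007,0.0156,0],"jaw":0}]}}

```text
t: 14.12
position: [0.6469, 0.0171, 0.0208]
tool_rot: [2.012, 2.413, 0.0]
force: [0.1, -0.5, 0.2]
width: -0.0001
```

Call:
{"api": "servo_tool", "payload": {"plan": [{"delta_rot":[0,0,0.5],"xyz":[-0.0003,0.0031,0],"jaw":0},{"delta_rot":[0,0,1.0],"xyz":[-0.0006,0.0062,0],"jaw":0},{"delta_rot":[0,0,1.6],"xyz":[-0.0008,0.0093,0],"jaw":0},{"delta_rot":[0,0,2.1],"xyz":[-0.0011,0.0124,0],"jaw":0},{"delta_rot":[0,0,2.6],"xyz":[-0.0014,0.0155,0],"jaw":0}]}}

```text
t: 14.53
position: [0.6455, 0.0326, 0.0208]
tool_rot: [1.956, 2.458, 0.0]
force: [0.2, -0.2, -0.7]
width: 0.0
```

Call:
{"api": "servo_tool", "payload": {"plan": [{"delta_rot":[0,0,0.5],"xyz":[-0.0004,0.0031,0],"jaw":0},{"delta_rot":[0,0,1.0],"xyz":[-0.0008,0.0062,0],"jaw":0},{"delta_rot":[0,0,1.6],"xyz":[-0.0013,0.0092,0],"jaw":0},{"delta_rot":[0,0,2.1],"xyz":[-0.0017,0.0123,0],"jaw":0},{"delta_rot":[0,0,2.6],"xyz":[-0.0021,0.0154,0],"jaw":0}]}}

```text
t: 14.95
position: [0.6433, 0.048, 0.0208]
tool_rot: [1.9, 2.502, 0.0]
force: [-0.4, -0.2, 0.1]
width: -0.0003
```

Call:
{"api": "servo_tool", "payload": {"plan": [{"delta_rot":[0,0,0.5],"xyz":[-0.0005,0.0031,0],"jaw":0},{"delta_rot":[0,0,1.0],"xyz":[-0.0011,0.0061,0],"jaw":0},{"delta_rot":[0,0,1.6],"xyz":[-0.0016,0.0092,0],"jaw":0},{"delta_rot":[0,0,2.1],"xyz":[-0.0022,0.0122,0],"jaw":0},{"delta_rot":[0,0,2.6],"xyz":[-0.0027,0.0153,0],"jaw":0}]}}

```text
t: 15.37
position: [0.6406, 0.0633, 0.0208]
tool_rot: [1.843, 2.544, -0.0]
force: [0.6, -1.3, 0.3]
width: -0.0002
```

```bash
python3 path.py 16 10; python3 look.py 0 0 pics/p4.png
```

```text
t 15.3667 pos [0.6406 0.0633 0.0208] yaw 108.16 force [ 0.6 -1.3  0.3] guide 0.3585 nose-to-line -0.1558 lat err 0.0001
0.375 [-0.0034  0.0152] 2.5
0.391 [-0.0044  0.0151] 2.1
0.407 [-0.0052  0.0149] 1.8
0.423 [-0.0058  0.0148] 1.5
0.439 [-0.0063  0.0146] 1.3
0.455 [-0.0068  0.0144] 1.1
0.471 [-0.0071  0.0143] 0.9
0.487 [-0.0074  0.0141] 0.7
0.503 [-0.0077  0.014 ] 0.6
0.519 [-0.0079  0.0139] 0.5
```

View pics/p4.png

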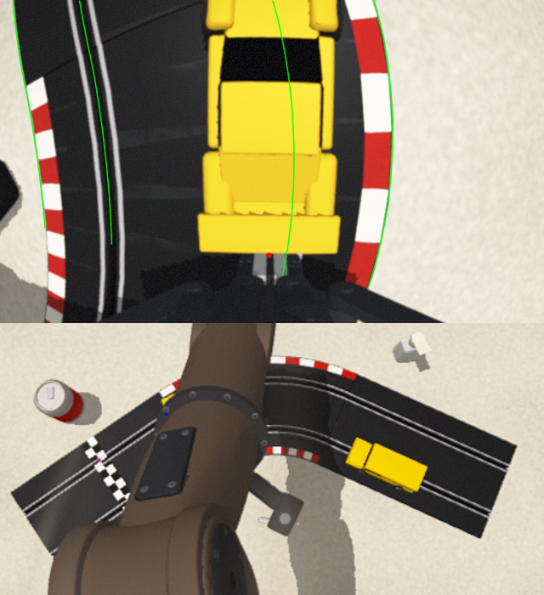

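Nearly out of the bend, with the contact steady (wing edge still at v=254). Eight more steps, then a check before the line.

Call:
{"api": "servo_tool", "payload": {"plan": [{"delta_rot":[0,0,0.5],"xyz":[-0.0007,0.003,0],"jaw":0},{"delta_rot":[0,0,1.0],"xyz":[-0.0014,0.0061,0],"jaw":0},{"delta_rot":[0,0,1.5],"xyz":[-0.0021,0.0091,0],"jaw":0},{"delta_rot":[0,0,2.0],"xyz":[-0.0028,0.0122,0],"jaw":0},{"delta_rot":[0,0,2.5],"xyz":[-0.0035,0.0152,0],"jaw":0}]}}

```text
t: 15.88
position: [0.6371, 0.0786, 0.0208]
tool_rot: [-1.787, -2.584, -0.0]
force: [-0.1, -0.8, 0.8]
width: -0.0002
```

Call:
{"api": "servo_tool", "payload": {"plan": [{"delta_rot":[0,0,0.4],"xyz":[-0.0009,0.003,0],"jaw":0},{"delta_rot":[0,0,0.8],"xyz":[-0.0018,0.006,0],"jaw":0},{"delta_rot":[0,0,1.3],"xyz":[-0.0026,0.0091,0],"jaw":0},{"delta_rot":[0,0,1.7],"xyz":[-0.0035,0.0121,0],"jaw":0},{"delta_rot":[0,0,2.1],"xyz":[-0.0044,0.0151,0],"jaw":0}]}}

```text
t: 16.3
position: [0.6327, 0.0936, 0.0208]
tool_rot: [-1.739, -2.616, -0.0]
force: [0.0, -0.9, 0.1]
width: -0.0001
```

Call:
{"api": "servo_tool", "payload": {"plan": [{"delta_rot":[0,0,0.4],"xyz":[-0.001,0.003,0],"jaw":0},{"delta_rot":[0,0,0.7],"xyz":[-0.0021,0.006,0],"jaw":0},{"delta_rot":[0,0,1.1],"xyz":[-0.0031,0.0089,0],"jaw":0},{"delta_rot":[0,0,1.4],"xyz":[-0.0042,0.0119,0],"jaw":0},{"delta_rot":[0,0,1.8],"xyz":[-0.0052,0.0149,0],"jaw":0}]}}

```text
t: 16.72
position: [0.6275, 0.1085, 0.0208]
tool_rot: [1.698, 2.643, 0.0]
force: [0.2, -0.6, 0.4]
width: 0.0002
```

Call:
{"api": "servo_tool", "payload": {"plan": [{"delta_rot":[0,0,0.3],"xyz":[-0.0012,0.003,0],"jaw":0},{"delta_rot":[0,0,0.6],"xyz":[-0.0023,0.0059,0],"jaw":0},{"delta_rot":[0,0,0.9],"xyz":[-0.0035,0.0089,0],"jaw":0},{"delta_rot":[0,0,1.2],"xyz":[-0.0046,0.0118,0],"jaw":0},{"delta_rot":[0,0,1.5],"xyz":[-0.0058,0.0148,0],"jaw":0}]}}

```text
t: 17.13
position: [0.6216, 0.1232, 0.0208]
tool_rot: [-1.664, -2.665, 0.0]
force: [-0.0, -0.5, 1.3]
width: -0.0003
```

Call:
{"api": "servo_tool", "payload": {"plan": [{"delta_rot":[0,0,0.3],"xyz":[-0.0013,0.0029,0],"jaw":0},{"delta_rot":[0,0,0.5],"xyz":[-0.0025,0.0058,0],"jaw":0},{"delta_rot":[0,0,0.8],"xyz":[-0.0038,0.0088,0],"jaw":0},{"delta_rot":[0,0,1.0],"xyz":[-0.005,0.0117,0],"jaw":0},{"delta_rot":[0,0,1.3],"xyz":[-0.0063,0.0146,0],"jaw":0}]}}

```text
t: 17.55
position: [0.6154, 0.1379, 0.0208]
tool_rot: [-1.634, -2.683, -0.0]
force: [0.3, -0.4, 0.1]
width: 0.0005
```

Call:
{"api": "servo_tool", "payload": {"plan": [{"delta_rot":[0,0,0.2],"xyz":[-0.0014,0.0029,0],"jaw":0},{"delta_rot":[0,0,0.4],"xyz":[-0.0027,0.0058,0],"jaw":0},{"delta_rot":[0,0,0.7],"xyz":[-0.0041,0.0086,0],"jaw":0},{"delta_rot":[0,0,0.9],"xyz":[-0.0054,0.0115,0],"jaw":0},{"delta_rot":[0,0,1.1],"xyz":[-0.0068,0.0144,0],"jaw":0}]}}

```text
t: 17.97
position: [0.6086, 0.1523, 0.0208]
tool_rot: [1.608, 2.699, 0.0]
force: [0.0, 0.4, 0.1]
width: -0.0002
```

Call:
{"api": "servo_tool", "payload": {"plan": [{"delta_rot":[0,0,0.2],"xyz":[-0.0014,0.0029,0],"jaw":0},{"delta_rot":[0,0,0.4],"xyz":[-0.0028,0.0057,0],"jaw":0},{"delta_rot":[0,0,0.5],"xyz":[-0.0043,0.0086,0],"jaw":0},{"delta_rot":[0,0,0.7],"xyz":[-0.0057,0.0114,0],"jaw":0},{"delta_rot":[0,0,0.9],"xyz":[-0.0071,0.0143,0],"jaw":0}]}}

```text
t: 18.38
position: [0.6014, 0.1666, 0.0208]
tool_rot: [1.587, 2.711, -0.0]
force: [0.3, 0.2, 1.0]
width: -0.0001
```

Call:
{"api": "servo_tool", "payload": {"plan": [{"delta_rot":[0,0,0.1],"xyz":[-0.0015,0.0028,0],"jaw":0},{"delta_rot":[0,0,0.3],"xyz":[-0.003,0.0056,0],"jaw":0},{"delta_rot":[0,0,0.4],"xyz":[-0.0044,0.0085,0],"jaw":0},{"delta_rot":[0,0,0.6],"xyz":[-0.0059,0.0113,0],"jaw":0},{"delta_rot":[0,0,0.7],"xyz":[-0.0074,0.0141,0],"jaw":0}]}}

```text
t: 18.8
position: [0.594, 0.1807, 0.0208]
tool_rot: [-1.57, -2.721, 0.0]
force: [1.4, -0.2, 0.3]
width: 0.0003
```

```bash
python3 path.py 10 3; python3 - <<'E'
from h import *
from path import *
p=sense()["position"];i=np.argmin(np.hypot(S[:,1]-p[0],S[:,2]-p[1]))
F=wrist();im=F["img"].copy()
G=grab_frame("scene");t=G["img"].copy()
for q,pr,m in((F,wproj,im),(G,proj,t)):
    for e in(-.015,.015):
        cv2.line(m,*[tuple(np.int32(pr(q,trk(LINE+e,r_,P)[0]))) for r_ in(-.099,-.02)],(255,0,255),1)
    cv2.circle(m,tuple(np.int32(pr(q,trk(S[i,0]+.018,-.049,P,.024)[0]))),2,(255,0,0),-1)
cv2.imwrite("pics/p5.png",np.vstack([im[:290],cv2.resize(t[160:300,370:570],None,fx=3.2,fy=3.2)[:300]])[:600,:640])
E
```

```text
t 18.8 pos [0.594  0.1807 0.0208] yaw 120.03 force [ 1.4 -0.2  0.3] guide 0.4865 nose-to-line -0.0278 lat err 0.0002
0.497 [-0.0045  0.0087] 0.4
0.507 [-0.0049  0.0087] 0.4
0.517 [-0.0049  0.0087] 0.3
```

View pics/p5.png

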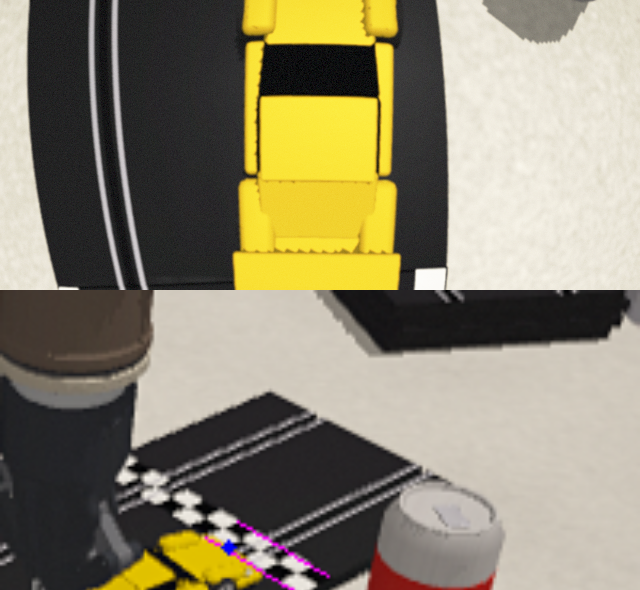

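The nose (blue prediction near the front edge at 229,548) is about 28 mm short of the line's middle, which matches the plan. I'll make two more slow pushes of 15 mm each, then back off and rise.

Call:
{"api": "servo_tool", "payload": {"plan": [{"delta_rot":[0,0,0.1],"xyz":[-0.0014,0.0026,0],"jaw":0},{"delta_rot":[0,0,0.2],"xyz":[-0.0028,0.0052,0],"jaw":0},{"delta_rot":[0,0,0.3],"xyz":[-0.0042,0.0079,0],"jaw":0},{"delta_rot":[0,0,0.4],"xyz":[-0.0056,0.0105,0],"jaw":0},{"delta_rot":[0,0,0.5],"xyz":[-0.007,0.0131,0],"jaw":0}]}}

```text
t: 19.32
position: [0.587, 0.1938, 0.0208]
tool_rot: [-1.558, -2.728, 0.0]
force: [0.5, -0.8, -0.8]
width: 0.0001
```

Call:
{"api": "servo_tool", "payload": {"plan": [{"delta_rot":[0,0,0.1],"xyz":[-0.0018,0.0032,0],"jaw":0},{"delta_rot":[0,0,0.3],"xyz":[-0.0035,0.0063,0],"jaw":0},{"delta_rot":[0,0,0.4],"xyz":[-0.005,0.009,0],"jaw":0},{"delta_rot":[0,0,0.5],"xyz":[-0.0063,0.0113,0],"jaw":0},{"delta_rot":[0,0,0.5],"xyz":[-0.0073,0.013,0],"jaw":0}]}}

```text
t: 19.73
position: [0.5797, 0.207, 0.0208]
tool_rot: [-1.546, -2.735, -0.0]
force: [0.5, -0.6, -1.0]
width: -0.0001
```

Call:
{"api": "servo_tool", "payload": {"plan": [{"delta_rot":[0,0,0],"xyz":[0.002,-0.003,0],"jaw":0},{"delta_rot":[0,0,0],"xyz":[0.006,-0.01,0],"jaw":0},{"delta_rot":[0,0,0],"xyz":[0.012,-0.02,0],"jaw":0},{"delta_rot":[0,0,0],"xyz":[0.018,-0.03,0.005],"jaw":0},{"delta_rot":[0,0,0],"xyz":[0.025,-0.042,0.02],"jaw":0}]}}

```text
t: 20.15
position: [0.6043, 0.1625, 0.0395]
tool_rot: [-1.547, -2.732, 0.004]
force: [-0.7, 0.3, 0.3]
width: 0.0004
```

Call:
{"api": "servo_tool", "payload": {"plan": [{"delta_rot":[0,0,0],"xyz":[0.005,-0.02,0.03],"jaw":0},{"delta_rot":[0,0,0],"xyz":[0.005,-0.04,0.06],"jaw":0},{"delta_rot":[0,0,0],"xyz":[0.005,-0.06,0.09],"jaw":0},{"delta_rot":[0,0,0],"xyz":[0.005,-0.08,0.12],"jaw":0},{"delta_rot":[0,0,0],"xyz":[0.005,-0.1,0.15],"jaw":0}]}}

```text
t: 20.57
position: [0.6101, 0.0612, 0.1929]
tool_rot: [1.55, 2.732, -0.0]
force: [0.8, 0.1, -0.4]
width: -0.0002
```

Call:
{"api": "servo_tool", "payload": {"plan": [{"delta_rot":[0,0,0],"xyz":[0,-0.04,0],"jaw":0},{"delta_rot":[0,0,0],"xyz":[0,-0.08,0],"jaw":0},{"delta_rot":[0,0,0],"xyz":[0,-0.12,0],"jaw":0},{"delta_rot":[0,0,0],"xyz":[0,-0.16,0],"jaw":0},{"delta_rot":[0,0,0],"xyz":[0,-0.18,0],"jaw":0}]}}

```text
t: 20.98
position: [0.6087, -0.1242, 0.192]
tool_rot: [1.556, 2.726, -0.004]
force: [-0.1, -0.2, -0.1]
width: -0.0002
```

```bash
python3 - <<'E'
from h import *
from path import *
print(sense()["t"],sense()["position"])
i=np.argmin(abs(S[:,0]+.018-LINE-.002))
F=grab_frame("top");G=grab_frame("scene");o=[]
for q,n,a,b,k in((F,"top",(170,350),(90,300),3),(G,"scene",(170,290),(370,580),3)):
    m=cv2.resize(q["img"],None,fx=k,fy=k)
    for e in(-.015,.015):
        cv2.line(m,*[tuple(np.int32(k*np.array(proj(q,trk(LINE+e,r_,P)[0])))) for r_ in(-.099,.0)],(255,0,255),1)
    cv2.circle(m,tuple(np.int32(k*np.array(proj(q,trk(LINE+.002,-.049,P,.024)[0])))),3,(255,0,0),-1)
    o.append(m[a[0]*k:a[1]*k,b[0]*k:b[1]*k])
    for c in("coupe","van","soda_can","sanitizer","throttle"):
        d=recognise(n,c)
        if d:print(n,c,d[0]["bbox"],d[0]["confidence"])
w=[cv2.resize(x,(630,int(x.shape[0]*630/x.shape[1]))) for x in o]
im=np.vstack(w);cv2.imwrite("pics/p6.png",cv2.resize(im,None,fx=min(1,600/im.shape[0]),fy=min(1,600/im.shape[0])))
cv2.imwrite("pics/p6full.png",F["img"])
E
```

```text
20.9833 [ 0.60867534 -0.12423879  0.19196517]
top coupe [172.1, 220.8, 65.4, 49.3] 0.91
top soda_can [121.5, 192.0, 39.4, 42.0] 0.74
top sanitizer [304.8, 267.8, 52.9, 57.1] 0.35
top throttle [301.9, 269.1, 55.2, 57.5] 0.93
scene coupe [394.4, 230.9, 65.2, 35.4] 0.86
scene van [160.2, 212.3, 74.8, 39.6] 0.97
scene soda_can [482.1, 219.8, 46.9, 66.1] 0.56
scene sanitizer [114.0, 262.9, 38.7, 63.2] 0.79
scene throttle [275.0, 204.9, 45.0, 32.9] 0.91
```

View pics/p6.png

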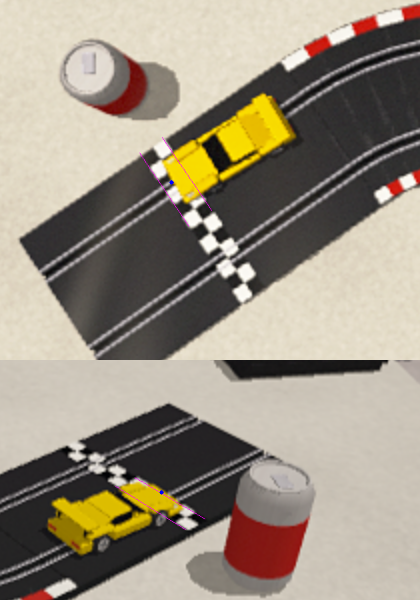

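The coupe's nose sits within the chequered band, with the front edge at the predicted mid-line dot in both views. It is straight on the outer slot, and the arm is well clear. Handing in.

```bash
python3 -c "
from plant import *
print(sign_off(),sense()['t'])"
```

```text
the job is handed in; nothing more can be done
the job is handed in; nothing more can be done
```

I pushed the coupe along the outer lane with the closed fingertip on its rear bumper, at about 38 mm/s. It went through the 60° bend and now stands with its nose over the start line. I handed the job in about 21 s into the 58 s limit.

**Nose position:** in the last top and scene pictures, the front bumper is within the chequered band, at about the line's middle to within a few mm. The coupe stands straight on its slot.

**Guide:** I never saw the guide pin itself. I judged it stayed in the slot from the car's position and heading.

**Forces:** the wrist force readings stayed under about 2 N, and the gripper was well clear of everything when I handed in.

**Bystanders:** the van, can, bottle and throttle were detected where they started, within a few pixels. In the last top view the van was not detected, and the networks labelled the throttle as the bottle (confidence 0.35). The scene camera found both the van and the bottle in place.

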